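# Start an inhalation session on the nebuliser

## Robot

A 6-joint arm with a two-finger parallel gripper is mounted at the origin on the work surface. World frame = base frame: x ahead of the robot, y to its left, z up, the work surface at z = 0. Lengths are in m, angles in degrees, forces in N, time in s.
With the tool pointing down it reaches from about 0.35 to 0.775 m from the base axis. Payload 7.3 kg.
Tool frame: the origin (TCP) lies at the very end of the fingers, on their centre line; the grasp point (between the pads) lies behind it (tcp_to_grasp is the z of the grasp point in the tool frame, in m); z points along the fingers, y is the direction in which the jaws open and shut (so a half turn about z gives the same grasp; the last joint's range is limited). The gripper opens to 92 mm and grips with 3 to 60 N. Pads are 19 mm wide; open, the fingers measure 130 mm over their backs; the gripper's body (75 mm by 190 mm) begins 47 mm behind the grasp point.
Start: joints at [56.608, 19.595, 87.324, -0, 73.075, -8.365], TCP at [0.222, 0.476, 0.227] pointing down, gripper open.
Joint ranges: [-145.02, 145.02], [-44.19, 115.74], [2.07, 154.8], [-57.11, 237.11], [16.16, 152.29], [-177.93, 177.93]. Speed limits (degrees/s): [147.25, 147.25, 180, 180, 180, 180].

## Interface

Orientations are given as [roll, pitch, yaw] about the fixed x, y, z axes, in that order (R = Rz(yaw) Ry(pitch) Rx(roll)).
In Python, from rig import * gives the robot as it stands. The module is installed in compiled form; this text tells all that it offers.
- The arm moves only by the shell command python3 -m jog 'ROWS' [FORCE]. ROWS is JSON, a list of rows, each an object with "jaw": the closure, from -1 (fully open) to 1 (shut); "translation": the shift along the tool's x, y, z in mm, a list of three; "roll": the turn about the tool's z in degrees. A call has 1 to 5 rows; each row is the pose to reach, as a shift and turn from the pose commanded when the call began, along the tool's axes at that moment; what a row does not reach only later rows make up. A row lasts 1/8 s, in which the tool goes at most 62.5 mm and 10.7 degrees, less where a joint would pass 70% of its speed; a pose out of reach is approached as far as the arm can. A call with a gripper value outside its range is refused whole. The fingers move at their own pace and stop on an object; FORCE is the grip in N (left out, the last holds). Time passes only in rows, so rows that repeat a pose let the fingers close. It gives the time, the measured TCP pose, the force and the opening at its end, in the units of the state.
- read_state(): the state, without advancing time (a new reading comes with each control period).
- capture(name): name is "scene" or "top"; returns a dict with "img" (384x512x3 uint8, red, green, blue), "vertical_fov" (degrees; the focal length in pixels is half the picture's height over the tangent of half this angle, whatever the lens; pixels are square), "cx", "cy" (the principal point, pixels), "origin" and "orientation" of the camera in the world. Camera axes: x right, y down, z forward; pixel columns grow to the right and rows downward; lengths in m; the calibration is good to about 2 mm. A picture is of the moment at which its call begins. There is no depth.
- job_done(): hands the job in, once; it reports no verdict.
The state is a dict: "t": time; "joint_pos": joint angles; "qd": joint speeds; "joint_efforts": joint torques, N m; "eef_pos": TCP position; "tool_rot": TCP orientation; "ft_force": force on the tool from outside, world axes, zero at the start; "torque": the same for the moment, N m; "gripper_width": finger opening in m.
Only numpy, scipy, OpenCV 4.12 (cv2) and the standard library are available. Lean on these libraries where they do the work, as an engineer would, in place of code of your own. Each camera call takes 0.05 s, during which the arm holds its last target.

## Task

Start the patient's inhalation: with closed fingers, switch the nebuliser on by pushing the raised far half of its mains rocker fully in, then press in the middle one of its three square output keys all the way, so that it stays in, then start the bench timer by pressing its large round plunger fully down and letting it come up. Only touch and press: leave the other two keys and the timer's small plunger unpressed, do not lift or shove the timer, and leave everything else where it stands.

Things in the scene. Friction and masses are not known exactly. Their poses are not given: they have to be found in the camera images.
- nebuliser: the nebuliser, a grey case 320 mm wide (y), 240 mm deep (x), fixed; its rear top is flat, 95 mm high, with a glass chamber at the right (top 226 mm above the table) and two vials at the left (top 143 mm). Origin at the centre of its underside on the table; x away from the operator, y to the operator's left, z up.
- panel_center (a point): centre of the nebuliser's blue panel, 75 mm above the table. The panel rises away from the operator at 15 degrees, from 55 to 95 mm high over 150 mm. On it from left to right: black rocker (110 mm left of centre), three square keys, a black round dial (not used, 17 mm high). Axes as the nebuliser's.
- rocker (a joint): the black mains rocker at the left end of the panel, face 36 mm long up the slope, 24 mm wide, in a bezel 2 mm high. 0 = off: the far half (away from the operator) stands proud, the near half is in. 0.38 rad = on: the far half is in. The far end takes about 4 N and sinks about 7 mm at its edge to a firm stop, where that half lies level with the panel; the rocker stays where it is left.
- rocker_far_end (a point): on the face of the rocker's far half, 3.5 mm short of its far edge, on its centre line: the place to press for on. It moves with the rocker and is about 13 mm above the panel when off, 8 mm when on.
- key_middle_top (a point): centre of the top of the middle of three equal square grey keys in a row across the panel (two pips, medium mist). Cap 22 x 22 mm, 10 mm proud of the panel, in a bezel 2 mm high; keys 50 mm apart. Moves with the key; z axis square out of the panel, leaning 15 degrees towards the operator.
- key_middle (a joint): travel of the middle key. 0 = standing out, 0.005 m = fully in; it moves square to the panel. Takes about 3 N over its whole travel and stays where it is left; nothing under it stops a finger before it is fully in (cap then 5 mm proud).
- key_left_top (a point): centre of the top of the left, the one nearest the rocker, of three equal square grey keys in a row across the panel (one pip, light mist; not wanted). Cap 22 x 22 mm, 10 mm proud of the panel, in a bezel 2 mm high; keys 50 mm apart. Moves with the key; z axis square out of the panel, leaning 15 degrees towards the operator.
- key_left (a joint): travel of the left key. 0 = standing out, 0.005 m = fully in; it moves square to the panel. Takes about 3 N over its whole travel and stays where it is left; nothing under it stops a finger before it is fully in (cap then 5 mm proud).
- key_right_top (a point): centre of the top of the right of three equal square grey keys in a row across the panel (three pips, heavy mist; not wanted). Cap 22 x 22 mm, 10 mm proud of the panel, in a bezel 2 mm high; keys 50 mm apart. Moves with the key; z axis square out of the panel, leaning 15 degrees towards the operator.
- key_right (a joint): travel of the right key. 0 = standing out, 0.005 m = fully in; it moves square to the panel. Takes about 3 N over its whole travel and stays where it is left; nothing under it stops a finger before it is fully in (cap then 5 mm proud).
- timer_center (a point): the centre, half-way up, of the bench timer: a loose white box 100 mm wide (y), 85 mm deep (x), 38 mm high, 0.3 kg, with a dark window along its near side and two round grey plungers on its top. It stands beside the nebuliser, to the left or to the right. x points away from the operator, y to the operator's left, z up.
- timer_start_top (a point): centre of the top of the timer's start plunger, the large one: 26 mm across, 10 mm above the timer's top (48 mm above the table), 16 mm behind and 26 mm left of the timer's middle in the timer's own axes. Moves with the plunger.
- timer_start (a joint): travel of the start plunger, 0 = up, 0.004 m = fully down (straight down). Sprung: about 2 N at first, 4 N fully down; comes up when let go.
- timer_clear_top (a point): centre of the top of the timer's clear plunger, the small one, 14 mm across, 8 mm above the timer's top, 56 mm to the right of the start plunger; not wanted.
- timer_clear (a joint): travel of the clear plunger, 0 = up, 0.004 m = fully down. Sprung as the other.
- chamber: clear glass nebulising chamber, 68 mm wide, 131 mm tall with its white spout, standing loose in the black collar on the flat rear right of the nebuliser; origin at the centre of its foot, z up. Bystander.
- medicine_bottle: amber bottle with white cap, 52 mm wide, 105 mm tall, standing on the other side of the nebuliser from the timer; origin at the centre of its foot. Bystander.
- dosing_cup: small clear cup, 40 mm wide, 34 mm tall, in front of the nebuliser; origin at the centre of its foot. Bystander.
- mouthpiece: white T-shaped mouthpiece, 90 mm long, 22 mm high, lying in front of the nebuliser; origin on the table under its middle. Bystander.
- mask: clear cone-shaped breathing mask standing on its wide rim, 90 mm wide, 68 mm tall, behind the nebuliser; origin at the centre of its rim on the table. Bystander.
- saline_bottle: white bottle with grey cap, 56 mm wide, 135 mm tall, behind the nebuliser; origin at the centre of its foot. Bystander.
- swab_jar: glass jar with steel lid, 80 mm wide, 90 mm tall, far to the right; origin at the centre of its foot. Bystander.
Things that resemble listed ones, but are neither listed nor needed, are in the scene too. Leave any pink look-alike of the part that bears timer_center alone.

How it is judged (in metres and radians):
On the way, in this order (a step that is already met when the one before it is completed fails the run):
1. the mains rocker is switched on (value of joint rocker above 0.3 rad), for 0.1 s.
2. the middle output key is pressed in (value of joint key_middle above 0.0035 m), for 0.1 s.
3. the timer's large plunger is pressed down (value of joint timer_start above 0.003 m), for 0.05 s.
At the end, for the whole second after the job is handed in: The rocker is on (past 0.3 of 0.38 rad), the middle key is in (past 3.5 of 5 mm) with the other two out, both timer plungers are up (within 1.5 mm), the timer stands flat within 30 mm of where it was, and every bystander is within 30 mm of where it was (value of joint rocker above 0.3 rad and value of joint key_middle above 0.0035 m and value of joint each of key_left, key_right, timer_start, timer_clear below 0.0015 m and angle between timer_center's own z axis and vertical below 0.1 rad and distance of each of timer_center, chamber, medicine_bottle, dosing_cup, mouthpiece, mask, saline_bottle, swab_jar from where it was at the start of the episode below 0.03 m); the robot touches nothing.
It fails at once if the middle key is pressed before the mains rocker is on (value of joint key_middle above 0.0025 m and value of joint rocker below 0.3 rad).
It fails at once if the timer is started before the middle key is in (value of joint timer_start above 0.002 m and value of joint key_middle below 0.0035 m).
It fails at once if the left or the right key or the timer's small plunger is pressed (value of joint any of key_left, key_right above 0.0025 m or value of joint timer_clear above 0.002 m).
It fails at once if the timer is lifted (10 mm), tipped, or shoved more than 30 mm (height (world z) of timer_center above 0.03 m or angle between timer_center's own z axis and vertical above 0.2 rad or distance of timer_center from where it was at the start of the episode above 0.03 m).
It fails at once if a bystander is lifted, knocked over or pushed more than 30 mm (distance of any of chamber, medicine_bottle, dosing_cup, mouthpiece, mask, saline_bottle, swab_jar from where it was at the start of the episode above 0.03 m or angle between any of chamber, medicine_bottle, dosing_cup, mouthpiece, mask, saline_bottle, swab_jar's own z axis and vertical above 0.5 rad).
It also fails if it takes over 67 s, if anything falls off the work surface, if the arm or the gripper's body presses on something with over 40 N, if the wrist force passes 120 N, or if a joint passes its speed limit or range.

## Working session

There is one attempt and no reset: what is moved stays moved. The work goes in short steps, Python scripts to look and compute and a shell command to move; the robot and the scene stay as the last step left them, time stands still between calls to the robot, and variables do not carry over. Pictures are saved under pics/ and viewed, and the job is handed in when it is done.

```bash
mkdir -p pics
python3 - <<'E'
from rig import *
import cv2,json
for n in ("scene","top"):
    c=capture(n); cv2.imwrite(f"pics/{n}0.png",c["img"][:,:,::-1])
    print(n,{k:v for k,v in c.items() if k!="img"})
print(read_state())
E
```

```text
scene {'vertical_fov': 44.93783026229477, 'cx': 248.4380120052069, 'cy': 193.18423600821757, 'origin': array([0.97982261, 0.78997624, 0.93751397]), 'orientation': array([-129.90145293,   -1.17698329,  152.88519957])}
top {'vertical_fov': 44.96412764230537, 'cx': 251.85425177865943, 'cy': 195.37475834122543, 'origin': array([ 0.44542276, -0.08324467,  1.25073386]), 'orientation': array([-175.24650009,   -0.91289545,  -89.80165587])}
{'t': 0.1, 'joint_pos': array([ 5.66079941e+01,  1.96305513e+01,  8.73714814e+01, -5.59174699e-04,
        7.30739045e+01, -8.36543637e+00]), 'qd': array([-0.04460044, -0.10335894, -0.13137151, -0.02706433,  0.01430904,
       -0.03396111]), 'joint_efforts': array([ 2.24097559e-03, -4.32005060e+01, -2.44694567e+01,  7.18722283e-02,
        5.25809114e-02, -6.02231557e-05]), 'eef_pos': array([0.22188122, 0.47541447, 0.22613328]), 'tool_rot': array([-1.79924793e+02, -1.05187737e-02,  1.54973587e+02]), 'ft_force': array([0.44689544, 0.2616307 , 0.73263079]), 'torque': array([ 0.00788812, -0.01268782, -0.00433683]), 'gripper_width': 0.09128776353175819}
```

View pics/scene0.png

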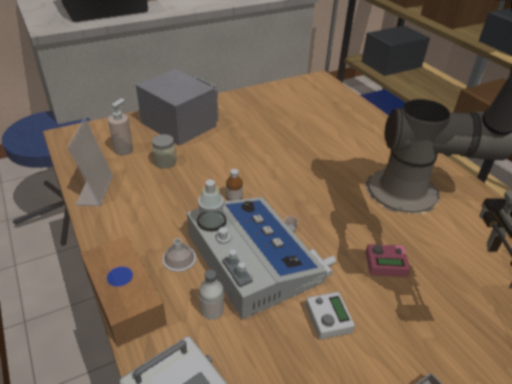

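View pics/top0.png

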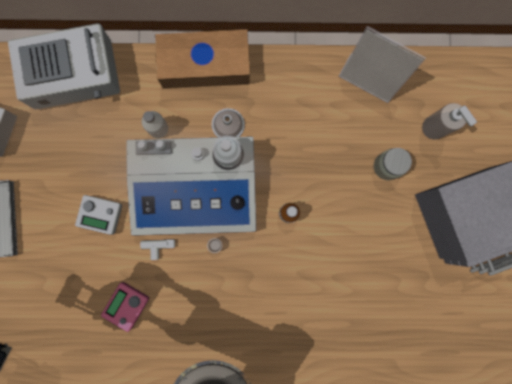

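The scene picture shows the nebuliser with its blue panel and a white box timer on its left. In the top view the white timer is at (98,215) and a pink look-alike is at (125,306). The white one beside the nebuliser fits the description, so I'll enlarge it to confirm.

Run:
```python
import cv2
a=cv2.imread("pics/top0.png")
cv2.imwrite("pics/c1.png",cv2.resize(a[180:250,65:265],None,fx=4,fy=4,interpolation=cv2.INTER_CUBIC))
b=cv2.imread("pics/scene0.png")
cv2.imwrite("pics/c2.png",cv2.resize(b[195:345,220:370],None,fx=4,fy=4,interpolation=cv2.INTER_CUBIC))
```

```text
(no output)
```

View pics/c1.png

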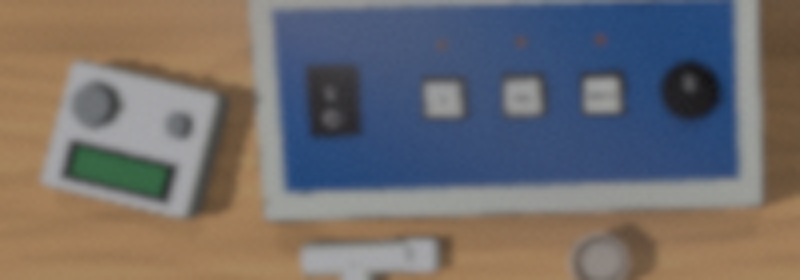

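View pics/c2.png

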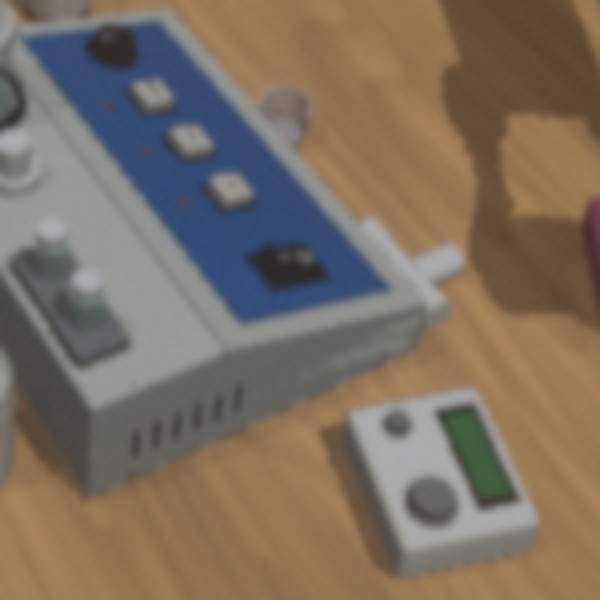

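```bash
cat > h.py <<'E'
import numpy as np, cv2
from scipy.spatial.transform import Rotation as R
C={'scene':(44.93783,248.438,193.184,[0.97982261,0.78997624,0.93751397],[-129.90145293,-1.17698329,152.88519957]),
'top':(44.964128,251.85425,195.37476,[0.44542276,-0.08324467,1.25073386],[-175.24650009,-0.91289545,-89.80165587])}
def ray(n,uv):
    f,cx,cy,o,e=C[n]; f=192/np.tan(np.radians(f/2))
    d=R.from_euler('xyz',e,degrees=True).apply([(uv[0]-cx)/f,(uv[1]-cy)/f,1]); return np.array(o),d/np.linalg.norm(d)
def proj(n,p):
    f,cx,cy,o,e=C[n]; f=192/np.tan(np.radians(f/2))
    q=R.from_euler('xyz',e,degrees=True).inv().apply(np.array(p)-o); return np.array([cx+f*q[0]/q[2],cy+f*q[1]/q[2]])
def tri(a,b):
    o1,d1=ray('top',a);o2,d2=ray('scene',b)
    s=np.linalg.lstsq(np.c_[d1,-d2],o2-o1,rcond=None)[0]
    p,q=o1+s[0]*d1,o2+s[1]*d2
    return (p+q)/2,np.linalg.norm(p-q)
def onz(n,uv,z):
    o,d=ray(n,uv); return o+d*(z-o[2])/d[2]
c1=lambda x,y:((x+.5)/4-.5+65,(y+.5)/4-.5+180)
c2=lambda x,y:((x+.5)/4-.5+220,(y+.5)/4-.5+195)
E
python3 - <<'E'
from h import *
np.set_printoptions(precision=4,suppress=True)
for n,a,b,z in [('start',(97,103),(433,497),.048),('clear',(179,125),(398,422),.046),('kl',(444,98),(231,187),.085),('km',(523,96),(190,138),.085),('kr',(602,94),(153,94),.085),('rock',(334,101),(288,264),.085)]:
    print(n,*tri(c1(*a),c2(*b)),onz('top',c1(*a),z),onz('scene',c2(*b),z))
E
```

```text
start [0.517  0.3213 0.0427] 0.0022976726847934083 [0.5176 0.3188 0.048 ] [0.5187 0.3246 0.048 ]
clear [0.5038 0.2679 0.0407] 0.00043996302188870767 [0.5037 0.2663 0.046 ] [0.5064 0.2711 0.046 ]
kl [0.5192 0.0905 0.0823] 0.0009529957138884119 [0.5195 0.0899 0.085 ] [0.5203 0.093  0.085 ]
km [0.5211 0.0406 0.0829] 6.170989381568046e-05 [0.521  0.0404 0.085 ] [0.5223 0.0424 0.085 ]
kr [ 0.5225 -0.0089  0.0815] 0.0003166708080407388 [ 0.5224 -0.0092  0.085 ] [ 0.5243 -0.0055  0.085 ]
rock [0.5177 0.16   0.0782] 0.00010077238056076285 [0.5173 0.1587 0.085 ] [0.5214 0.165  0.085 ]
```

Triangulation agrees: the keys come out 50 mm apart, the plungers 55 mm apart, and all heights are within about 5 mm. The white timer has a large plunger at rear left, a small one to its right and a window on its near side, so it is the one meant. I'll close the jaw and move half-way.

```bash
python3 -m jog '[{"jaw":1,"translation":[-41,-16,0],"roll":-5.4},{"jaw":1,"translation":[-82,-31,0],"roll":-10.8},{"jaw":1,"translation":[-123,-47,0],"roll":-16.2},{"jaw":1,"translation":[-164,-63,0],"roll":-21.6},{"jaw":1,"translation":[-205,-79,0],"roll":-27}]' 20
python3 - <<'E'
from h import *
print('chamber foot',onz('top',(229,158),.17))
print('vials',onz('top',(155,146),.143))
from rig import *
s=read_state();print(s['eef_pos'],s['tool_rot'],s['ft_force'],s['gripper_width'])
E
```

```text
t: 0.72
eef_pos: [0.3751, 0.3162, 0.2265]
tool_rot: [-180.0, -0.0, -177.8]
ft_force: [-0.3, 1.0, -0.1]
gripper_width: 0.0462
chamber foot [ 0.62330186 -0.04609614  0.17      ]
vials [0.65586958 0.13323337 0.143     ]
[0.37507551 0.31621495 0.22647776] [-1.79991124e+02 -2.70780461e-02 -1.77844083e+02] [-0.32162197  1.00836208 -0.08556667] 0.04616056773257661
```

```bash
python3 -m jog '[{"jaw":1,"translation":[-37,-41,0],"roll":0},{"jaw":1,"translation":[-73,-81,15],"roll":0},{"jaw":1,"translation":[-110,-122,40],"roll":0},{"jaw":1,"translation":[-146,-163,76],"roll":0},{"jaw":1,"translation":[-146,-163,76],"roll":0}]'
python3 - <<'E'
from rig import *
import cv2
for n in ("scene","top"):
    c=capture(n)["img"][:,:,::-1]
    x,y=((220,170) if n=="scene" else (90,150))
    cv2.imwrite(f"pics/{n}1.png",cv2.resize(c[y:y+140,x:x+180],None,fx=4,fy=4,interpolation=cv2.INTER_CUBIC))
s=read_state();print(s['eef_pos'],s['tool_rot'],s['ft_force'],s['gripper_width'])
E
```

```text
t: 1.35
eef_pos: [0.5261, 0.1567, 0.1475]
tool_rot: [-179.9, -0.3, -178.3]
ft_force: [-0.5, 0.1, -0.2]
gripper_width: 0.0008
[0.52556597 0.15927797 0.1500714 ] [ 1.79988180e+02 -1.16332650e-01 -1.78109659e+02] [-0.3084733   0.00930609  0.90464361] 0.0005060406781560263
```

View pics/scene1.png

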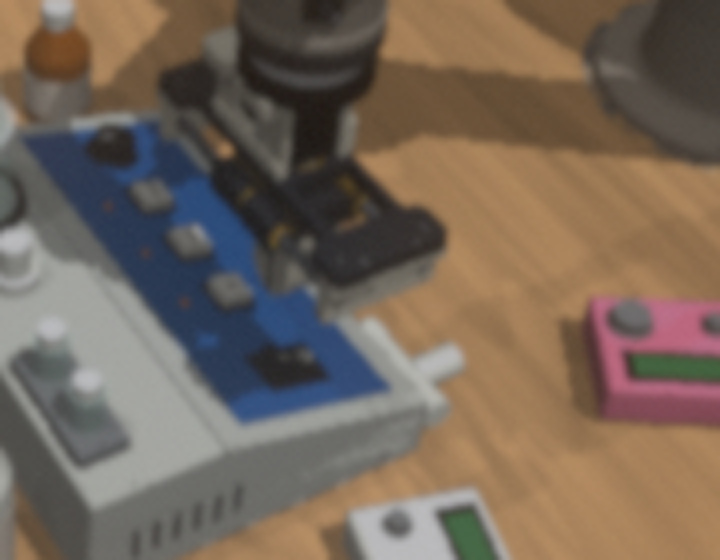

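View pics/top1.png

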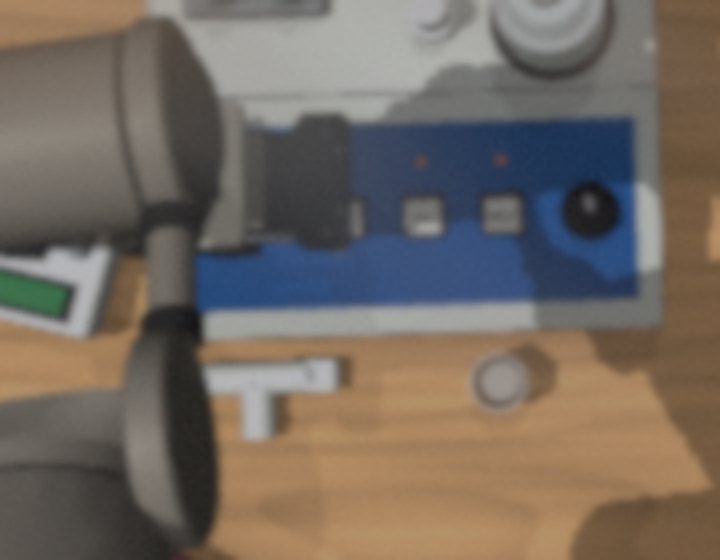

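Run:
```python
from h import *
for p in [(.5256,.159,.15),(.529,.159,.0914)]:
    q=proj('scene',p);print(q,(q[0]-220)*4,(q[1]-170)*4)
```

```text
[291.00455007 240.94583096] 284.01820028999487 283.7833238309977
[287.90475613 258.22305734] 271.6190245254304 352.8922293753378
```

The tip projects where the picture shows it, at (284,284) in the crop, so I'll descend on the rocker's far half.

```bash
python3 -m jog '[{"jaw":1,"translation":[-3,0,30],"roll":0},{"jaw":1,"translation":[-3,0,47],"roll":0},{"jaw":1,"translation":[-3,0,54],"roll":0},{"jaw":1,"translation":[-3,0,58],"roll":0},{"jaw":1,"translation":[-3,0,60],"roll":0}]'
python3 -m jog '[{"jaw":1,"translation":[0,0,0],"roll":0},{"jaw":1,"translation":[0,0,1],"roll":0},{"jaw":1,"translation":[0,0,1],"roll":0}]'
```

```text
t: 2.08
eef_pos: [0.5295, 0.1604, 0.0919]
tool_rot: [180.0, 0.1, -178.0]
ft_force: [-0.1, 1.0, 6.2]
gripper_width: 0.0006
t: 2.45
eef_pos: [0.5304, 0.1603, 0.091]
tool_rot: [179.9, 0.2, -178.0]
ft_force: [1.6, 3.9, 5.5]
gripper_width: 0.0004
```

```bash
python3 -m jog '[{"jaw":1,"translation":[0,0,2],"roll":0},{"jaw":1,"translation":[0,0,3],"roll":0},{"jaw":1,"translation":[0,0,3],"roll":0}]'
python3 -m jog '[{"jaw":1,"translation":[0,0,1],"roll":0},{"jaw":1,"translation":[0,0,2],"roll":0},{"jaw":1,"translation":[0,0,2],"roll":0}]'
```

```text
t: 2.82
eef_pos: [0.5321, 0.1603, 0.0888]
tool_rot: [179.9, 0.5, -178.0]
ft_force: [5.0, 2.7, 6.9]
gripper_width: 0.0007
t: 3.2
eef_pos: [0.5323, 0.1599, 0.087]
tool_rot: [180.0, 0.5, -178.0]
ft_force: [4.7, 0.8, 8.7]
gripper_width: 0.0006
```

```bash
python3 -m jog '[{"jaw":1,"translation":[0,0,2],"roll":0},{"jaw":1,"translation":[0,0,3],"roll":0},{"jaw":1,"translation":[0,0,3],"roll":0}]'
python3 -m jog '[{"jaw":1,"translation":[0,0,2],"roll":0},{"jaw":1,"translation":[0,0,3],"roll":0},{"jaw":1,"translation":[0,0,3],"roll":0}]'
```

```text
t: 3.58
eef_pos: [0.5326, 0.16, 0.0863]
tool_rot: [179.9, 0.6, -178.0]
ft_force: [-2.1, 0.9, 25.9]
gripper_width: 0.0005
t: 3.95
eef_pos: [0.5329, 0.16, 0.0858]
tool_rot: [179.9, 0.7, -178.0]
ft_force: [-7.3, -1.5, 44.3]
gripper_width: 0.0003
```

Firm stop reached at z≈0.086, against about 0.0875 expected. I'll retreat up and look.

```bash
python3 -m jog '[{"jaw":1,"translation":[0,0,-25],"roll":0},{"jaw":1,"translation":[0,0,-60],"roll":0},{"jaw":1,"translation":[50,0,-70],"roll":0},{"jaw":1,"translation":[70,0,-70],"roll":0},{"jaw":1,"translation":[70,0,-70],"roll":0}]'
python3 - <<'E'
from rig import *
import cv2
for n in ("scene","top"):
    c=capture(n)["img"][:,:,::-1]
    x,y=((220,170) if n=="scene" else (90,150))
    cv2.imwrite(f"pics/{n}2.png",cv2.resize(c[y:y+140,x:x+180],None,fx=4,fy=4,interpolation=cv2.INTER_CUBIC))
s=read_state();print(s['t'],s['eef_pos'],s['tool_rot'],s['ft_force'])
E
```

```text
t: 4.58
eef_pos: [0.458, 0.1571, 0.1491]
tool_rot: [-180.0, -0.0, -178.0]
ft_force: [0.3, 0.3, 0.0]
gripper_width: 0.0001
4.675 [0.45982107 0.15714224 0.14891448] [-1.79996871e+02  6.22701985e-02 -1.78032711e+02] [-0.69192092 -0.1649014  -0.36729265]
```

View pics/scene2.png

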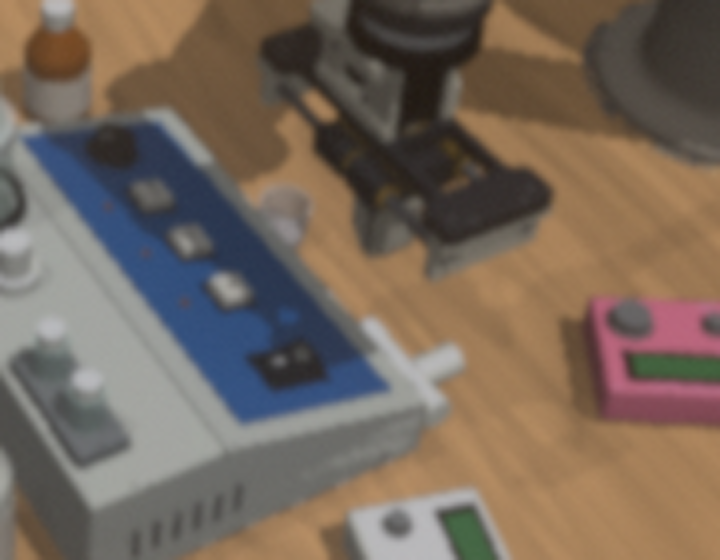

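The picture shows the rocker flipped: its near half now stands proud at (310,360) and the far half is level. Next is the middle key.

```bash
python3 -m jog '[{"jaw":1,"translation":[-20,-50,0],"roll":0},{"jaw":1,"translation":[-40,-100,0],"roll":0},{"jaw":1,"translation":[-54,-118,10],"roll":0},{"jaw":1,"translation":[-54,-118,35],"roll":0},{"jaw":1,"translation":[-54,-118,45],"roll":0}]'
python3 -m jog '[{"jaw":1,"translation":[0,0,5],"roll":0},{"jaw":1,"translation":[0,0,10],"roll":0},{"jaw":1,"translation":[0,0,14],"roll":0},{"jaw":1,"translation":[0,0,14],"roll":0}]'
```

```text
t: 5.3
eef_pos: [0.5166, 0.0412, 0.1017]
tool_rot: [180.0, -0.2, -178.1]
ft_force: [-0.3, 0.7, -1.1]
gripper_width: 0.0004
t: 5.8
eef_pos: [0.517, 0.0413, 0.0898]
tool_rot: [180.0, 0.0, -178.0]
ft_force: [-0.4, -0.8, 0.4]
gripper_width: 0.0004
```

```bash
python3 -m jog '[{"jaw":1,"translation":[0,0,1],"roll":0},{"jaw":1,"translation":[0,0,3],"roll":0},{"jaw":1,"translation":[0,0,3],"roll":0}]'
python3 -m jog '[{"jaw":1,"translation":[0,0,2],"roll":0},{"jaw":1,"translation":[0,0,3],"roll":0},{"jaw":1,"translation":[0,0,3],"roll":0}]'
python3 -m jog '[{"jaw":1,"translation":[0,0,2],"roll":0},{"jaw":1,"translation":[0,0,3],"roll":0},{"jaw":1,"translation":[0,0,3],"roll":0}]'
```

```text
t: 6.18
eef_pos: [0.5171, 0.0412, 0.0867]
tool_rot: [180.0, 0.0, -178.0]
ft_force: [-0.5, -1.1, 0.4]
gripper_width: 0.0004
t: 6.55
eef_pos: [0.5175, 0.0412, 0.0839]
tool_rot: [-180.0, 0.1, -178.0]
ft_force: [0.2, 0.3, 3.7]
gripper_width: -0.0
t: 6.92
eef_pos: [0.5173, 0.0412, 0.081]
tool_rot: [-180.0, 0.0, -178.0]
ft_force: [0.3, 0.5, 5.9]
gripper_width: 0.0005
```

```bash
python3 -m jog '[{"jaw":1,"translation":[0,0,1],"roll":0},{"jaw":1,"translation":[0,0,2],"roll":0},{"jaw":1,"translation":[0,0,2],"roll":0}]'
python3 -m jog '[{"jaw":1,"translation":[0,0,1],"roll":0},{"jaw":1,"translation":[0,0,2],"roll":0},{"jaw":1,"translation":[0,0,2],"roll":0}]'
```

```text
t: 7.3
eef_pos: [0.5176, 0.0411, 0.0805]
tool_rot: [-180.0, 0.1, -178.0]
ft_force: [-3.3, 0.7, 18.2]
gripper_width: 0.0004
t: 7.68
eef_pos: [0.5178, 0.0411, 0.0801]
tool_rot: [-180.0, 0.2, -178.0]
ft_force: [-8.5, -0.4, 32.1]
gripper_width: 0.0004
```

```bash
python3 -m jog '[{"jaw":1,"translation":[0,0,-25],"roll":0},{"jaw":1,"translation":[0,0,-60],"roll":0},{"jaw":1,"translation":[50,30,-70],"roll":0},{"jaw":1,"translation":[70,60,-70],"roll":0},{"jaw":1,"translation":[70,60,-70],"roll":0}]'
python3 - <<'E'
from rig import *
import cv2
for n in ("scene","top"):
    c=capture(n)["img"][:,:,::-1]
    x,y=((220,200) if n=="scene" else (65,150))
    cv2.imwrite(f"pics/{n}3.png",cv2.resize(c[y:y+145,x:x+195],None,fx=4,fy=4,interpolation=cv2.INTER_CUBIC))
s=read_state();print(s['t'],s['eef_pos'],s['tool_rot'],s['ft_force'])
E
```

```text
t: 8.3
eef_pos: [0.4428, 0.1, 0.1464]
tool_rot: [180.0, -0.1, -177.9]
ft_force: [0.3, 0.4, 0.6]
gripper_width: 0.0004
8.4 [0.44489168 0.09867105 0.1464912 ] [-1.79986417e+02 -3.28491409e-02 -1.77971901e+02] [-0.15581626  0.66679986  0.08815122]
```

View pics/scene3.png

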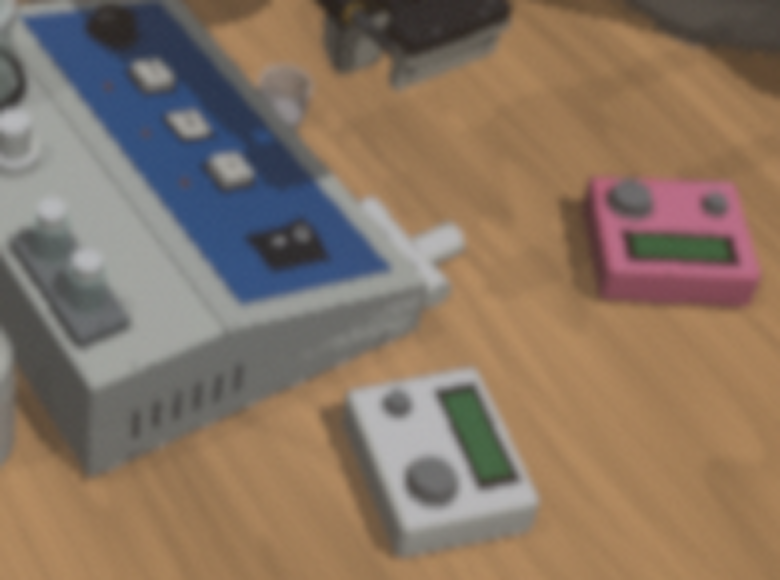

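View pics/top3.png

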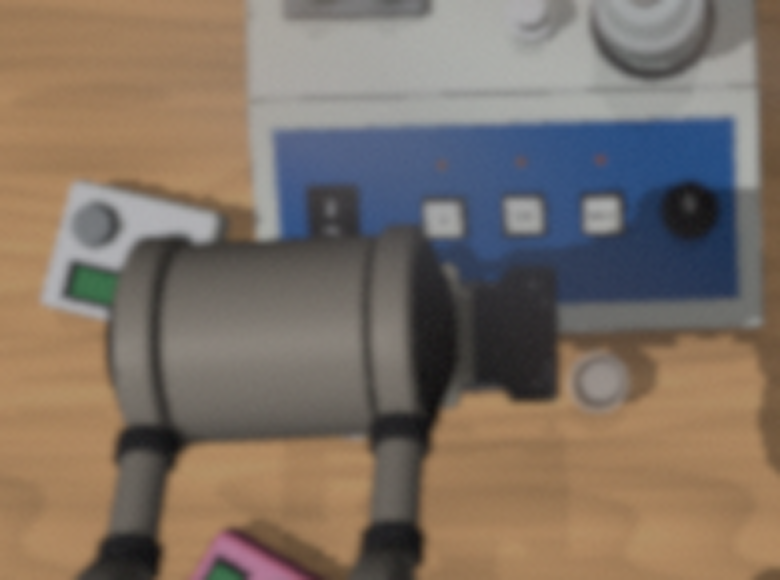

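The middle key now sits low at (190,125), the other two stand out, and nothing else has moved. Next is the timer's start plunger.

```bash
python3 -m jog '[{"jaw":1,"translation":[-18,50,0],"roll":0},{"jaw":1,"translation":[-38,105,0],"roll":0},{"jaw":1,"translation":[-58,160,0],"roll":0},{"jaw":1,"translation":[-78,210,0],"roll":0},{"jaw":1,"translation":[-81,220,10],"roll":0}]'
python3 -m jog '[{"jaw":1,"translation":[0,0,35],"roll":0},{"jaw":1,"translation":[0,0,65],"roll":0},{"jaw":1,"translation":[0,0,75],"roll":0},{"jaw":1,"translation":[0,0,80],"roll":0},{"jaw":1,"translation":[0,0,80],"roll":0}]'
python3 - <<'E'
from rig import *
import cv2
for n in ("scene",):
    c=capture(n)["img"][:,:,::-1]
    x,y=((220,200) if n=="scene" else (65,150))
    cv2.imwrite(f"pics/{n}4.png",cv2.resize(c[y:y+145,x:x+195],None,fx=4,fy=4,interpolation=cv2.INTER_CUBIC))
s=read_state();print(s['t'],s['eef_pos'],s['tool_rot'],s['ft_force'])
E
```

```text
t: 9.02
eef_pos: [0.52, 0.3236, 0.1359]
tool_rot: [180.0, 0.1, -177.9]
ft_force: [-0.5, 0.5, -0.7]
gripper_width: 0.0005
t: 9.65
eef_pos: [0.519, 0.3212, 0.0574]
tool_rot: [180.0, 0.1, -178.1]
ft_force: [0.9, -0.5, 0.0]
gripper_width: 0.0005
9.7 [0.5190396  0.32139057 0.05768319] [ 1.79963661e+02  8.63888515e-02 -1.78043150e+02] [-0.61294395 -0.48916889 -0.54049102]
```

View pics/scene4.png

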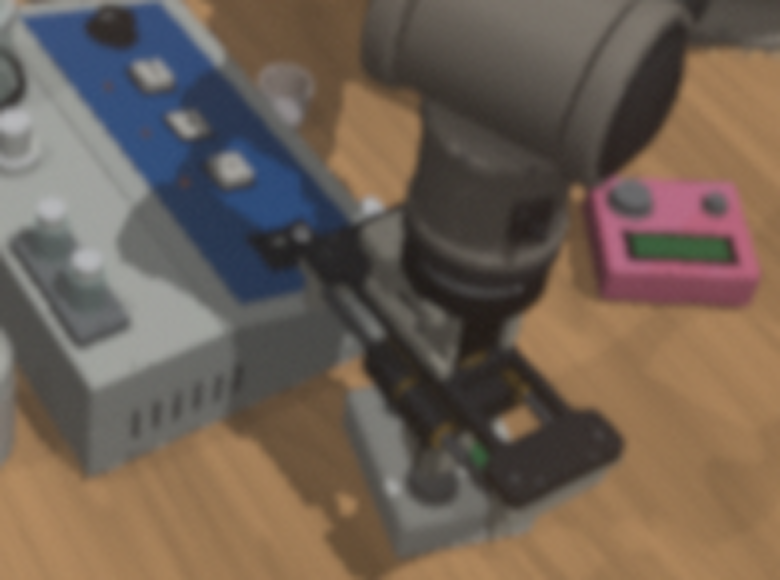

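The fingertip is centred over the large plunger at (433,480). Pressing now.

```bash
python3 -m jog '[{"jaw":1,"translation":[0,0,4],"roll":0},{"jaw":1,"translation":[0,0,8],"roll":0},{"jaw":1,"translation":[0,0,11],"roll":0},{"jaw":1,"translation":[0,0,11],"roll":0}]'
python3 -m jog '[{"jaw":1,"translation":[0,0,1],"roll":0},{"jaw":1,"translation":[0,0,3],"roll":0},{"jaw":1,"translation":[0,0,3],"roll":0}]'
```

```text
t: 10.2
eef_pos: [0.5185, 0.3215, 0.0459]
tool_rot: [180.0, 0.0, -178.0]
ft_force: [-0.5, -1.0, 4.1]
gripper_width: 0.0007
t: 10.58
eef_pos: [0.5186, 0.3215, 0.0442]
tool_rot: [180.0, 0.1, -178.0]
ft_force: [-3.3, -2.0, 12.1]
gripper_width: 0.0004
```

```bash
python3 -m jog '[{"jaw":1,"translation":[0,0,1],"roll":0},{"jaw":1,"translation":[0,0,2],"roll":0},{"jaw":1,"translation":[0,0,2],"roll":0}]'
```

```text
t: 10.95
eef_pos: [0.5187, 0.3216, 0.0439]
tool_rot: [180.0, 0.1, -178.0]
ft_force: [-7.7, -3.1, 24.4]
gripper_width: 0.0006
```

The plunger is at its stop at z=0.044, as expected. Releasing straight up, then moving clear.

```bash
python3 -m jog '[{"jaw":1,"translation":[0,0,-15],"roll":0},{"jaw":1,"translation":[0,0,-50],"roll":0},{"jaw":1,"translation":[0,0,-100],"roll":0},{"jaw":1,"translation":[40,20,-140],"roll":0},{"jaw":1,"translation":[90,40,-160],"roll":0}]'
python3 -m jog '[{"jaw":1,"translation":[50,30,0],"roll":0},{"jaw":1,"translation":[90,60,0],"roll":0},{"jaw":1,"translation":[90,100,0],"roll":0},{"jaw":1,"translation":[90,110,0],"roll":0},{"jaw":1,"translation":[90,110,0],"roll":0}]'
python3 - <<'E'
from rig import *
import cv2
for n in ("scene","top"):
    c=capture(n)["img"][:,:,::-1]
    cv2.imwrite(f"pics/{n}5f.png",c)
    x,y=((220,200) if n=="scene" else (65,150))
    cv2.imwrite(f"pics/{n}5.png",cv2.resize(c[y:y+145,x:x+195],None,fx=4,fy=4,interpolation=cv2.INTER_CUBIC))
s=read_state();print(s['t'],s['eef_pos'],s['tool_rot'],s['ft_force'])
E
```

```text
t: 11.58
eef_pos: [0.4272, 0.3588, 0.2027]
tool_rot: [179.9, 0.2, -178.1]
ft_force: [-0.4, 0.4, -0.2]
gripper_width: 0.0005
t: 12.2
eef_pos: [0.3332, 0.4649, 0.2001]
tool_rot: [-179.9, -0.0, -178.0]
ft_force: [-0.5, -0.3, 0.1]
gripper_width: 0.0008
12.3 [0.3336102  0.46405503 0.20034917] [-1.79939178e+02 -3.70854848e-02 -1.78074856e+02] [-0.84146632  0.17201213  0.12266301]
```

View pics/scene5.png

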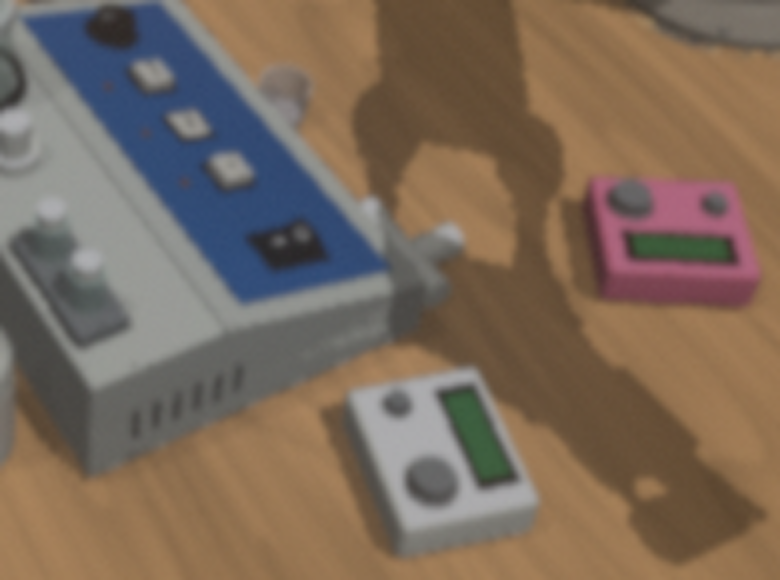

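View pics/top5f.png

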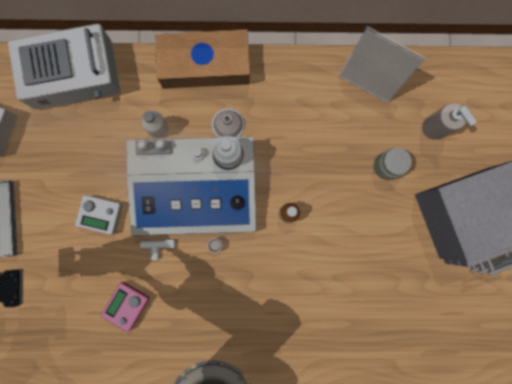

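Rocker on, middle key low, both neighbouring keys and both plungers up. The timer and every bystander are at the same pixels as at the start.

```bash
python3 -c "from rig import *; print(job_done())"
```

```text
the job is handed in; nothing more can be done
None
```

I did the three presses in order with closed fingers and handed the job in after about 12 s of the 67 s allowed. No verdict was reported.

- **Rocker:** I pushed the far half in to a firm stop (about 44 N at the fingertips, z ≈ 0.086 m). The picture afterwards shows it flipped to on.
- **Middle key:** I pressed it to its stop (about 32 N, z ≈ 0.080 m). It stays visibly lower than the left and right keys, which are still out.
- **Timer plunger:** I pressed the large plunger of the white timer to its stop (z ≈ 0.044 m, about 24 N) and released it.

In the final pictures both plungers look up, the timer and all bystanders are where they started, and the arm is clear with the wrist force near zero. I did not touch the pink look-alike.

The two cameras disagreed by up to 6 mm across the table on the timer plunger's position. I used a value in between, and the fingertip was centred over the plunger when I checked before pressing.

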